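# Open the salt-stuck reference pot and seat the cellar's humidity probe in it

### The arm

A 6-joint arm with a two-finger parallel gripper is mounted at the origin on the work surface. World frame = base frame: x ahead of the robot, y to its left, z up, the work surface at z = 0. Lengths are in mm, angles in rad, forces in N, time in s.
With the tool pointing down it reaches from about 300 to 850 mm from the base axis. Payload 5.4 kg.
Tool frame: the origin (TCP) lies on the centre line of the jaws, within the pads' length; the fingertips stand 19 mm ahead of it and the grasp point (between the pads) is the TCP; z points along the fingers, y is the line along which they close (so a half turn about z gives the same grasp; the last joint's range is limited). The gripper opens to 85 mm and grips with 20 to 120 N. Pads are 22 mm wide; open, the fingers measure 114 mm over their backs; the gripper's body (76 mm by 85 mm) begins 54 mm behind the grasp point. The pads swing forward as they close: fully open they stand 13 mm farther back than shut.
Start: joints at [-1.433, 0.158, 1.597, -0, 1.386, -0.21], TCP at [195.953, -540.563, 250.299] pointing down, gripper open.
Joint ranges: [-2.91, 2.91], [-0.94, 2.29], [0.18, 2.7], [-1.29, 4.43], [0.17, 2.64], [-3, 3]. Speed limits (rad/s): [2.57, 2.57, 3.14, 3.14, 3.14, 3.14].

### API

Orientations are given as a rotation vector (axis times angle).
In Python, from bench import * gives the robot as it stands.
- The arm moves only by the tool drive_tool, never from a script. Its argument "increments" is a list of rows, each a list of 6 numbers: the shift along the tool's x, y, z in m, then the turn, a rotation vector about the tool's x, y, z in rad. In form: [[x, y, z, rx, ry, rz], ...]. A call has 1 to 5 rows; each row is the pose to reach, as a shift and turn from the pose commanded when the call began, along the tool's axes at that moment; what a row does not reach only later rows make up. A row lasts 1/12 s, in which the tool goes at most 41.7 mm and 7.16 degrees, less where a joint would pass 70% of its speed; a pose out of reach is approached as far as the arm can. A call with a gripper value outside its range is refused whole. "fingers" is the finger opening in m, from 0 to 0.0854, set as the call begins (left out, the last holds). The fingers move at their own pace and stop on an object; "grip_force" is the grip in N (left out, the last holds). Time passes only in rows, so rows that repeat a pose let the fingers close. It gives the time, the measured TCP pose, the force, the opening and the grip force at its end, in the units of the state.
- observe(): the state, without advancing time (a new reading comes with each control period).
- get_image(name): name is "side" or "top"; returns the picture (420x560x3 uint8, blue, green, red); there is no depth.
- camera_info(name): a dict with "fx", "fy", "cx", "cy" (pixels), "distortion" ([k1, k2, p1, p2, k3] as OpenCV has them; the pictures are not rectified), "R" (3x3) and "t" (3): a world point X has camera coordinates R X + t. Camera axes: x right, y down, z forward; pixel columns grow to the right and rows downward; lengths in mm; the calibration is good to about 2 mm. A picture is of the moment at which its call begins. camera_info takes no time and is no camera call.
- finish_job(): hands the job in; it is judged then, once.
The state is a dict: "time_s": time; "joint_pos": joint angles; "dq": joint speeds; "joint_efforts": joint torques, N m; "position": TCP position; "tool_rot": TCP orientation; "force": force on the tool from outside, world axes, zero at the start; "moment": the same for the moment, N m; "grip_width": finger opening in mm; "grip_force": force on a finger pad.
Only numpy, scipy, OpenCV 4.12 (cv2) and the standard library are available. Lean on these libraries where they do the work, as an engineer would, in place of code of your own. Each camera call takes 0.05 s, during which the arm holds its last target. There are 200 camera calls.

### The job

The cellar's humidity probe is due for its check: crack the salt-stuck cap of the taller reference pot loose with a short hard twist anticlockwise, turn it on until it comes free and set it down flat, open side down, in the steel tray. Then take the probe from its holder and push it down into the open pot, past the rubber seal, until it bottoms and the black line round its stem is level with the pot's rim, and let go. Leave the shorter pot, the cheese, the brush and the cheese iron alone.

Things in the scene. Friction and masses are not known exactly. Their poses are not given: they have to be found in the camera images.
- tall_pot: the taller of two grey plastic humidity reference pots, 74 mm wide, clamped on a 100 mm square steel plate bolted to the bench (it cannot turn or move). Origin on the bench under its axis, z up. Rim 125 mm above the bench; the shoulder of the body is 91 mm above the bench, the neck above it is 36 mm wide. Left or right of the short pot
- tall_pot_rim (a point): centre of the mouth, at the top of the rim, of the tall pot's blind well: 25 mm bore, 80 mm deep. 62 mm below the rim a rubber seal grips the probe's stem: getting past it takes a push of about 10 to 15 N, and the last 18 mm drag at about 8 N
- tall_pot_floor (a point): centre of the flat floor of the well, 80 mm below the rim
- tall_cap: the tall pot's black ribbed cap, 56 mm wide, 24 mm high, hollow below; origin at the centre of its open underside, 20 mm below the rim when on. Stuck with dried salt that breaks at about 0.8 N m in the first 13 degrees; then it turns easily. Two inner lugs under ledges of the neck free it only after 100 to 145 degrees in all, anticlockwise seen from above (aim for 120; at 147 it meets a stop)
- short_pot: the shorter pot, like the tall one but with its rim 95 mm above the bench, in its own clamp; not to be touched. Origin on the bench under its axis
- short_cap: the cap of the short pot, same shape as the tall pot's cap; origin at the centre of its open underside
- probe: cordless humidity probe, 188 mm long, about 0.18 kg, upright in the holder: a steel stem 20 mm in diameter and 95 mm long with a tapered tip (12 mm wide at the end), above it a white round handle 36 mm in diameter and 93 mm long. Origin at the centre of the tip, z up along the probe; grip the handle about 150 mm above the tip
- probe_mark (a point): the black line round the stem, 80 mm above the probe's tip, on its axis
- holder: the probe's holder, a steel tube 33 mm outside and 26 mm inside on a 90 mm square base plate fixed to the bench; origin on the bench under its axis. The probe's handle rests on the tube's upper end, 110 mm above the bench, its tip 15 mm above the bench: lift it at least 100 mm to take it out. The holder is on one side of the pots, the tray on the other
- tray: shallow stainless tray fixed to the bench, 170 mm (its x) by 130 mm (its y), floor 3 mm above the bench, edges 12 mm high. Origin at its centre on the bench
- cheese: a small wheel of cheese, 120 mm wide and 60 mm high, loose on the bench beyond the pots; origin under its centre
- brush: wooden rind brush lying bristles down, 120 by 45 by 40 mm, loose, beyond the pots; origin under its centre
- trier: cheese iron (a steel rod with a wooden T handle), 230 mm long and 22 mm high, loose, lying along its x; origin on the bench, where rod and handle meet
There are look-alikes about, which are no part of the job. Leave any orange or pink look-alike of the tall_cap alone.

How it is judged:
By the outcome, as a careful person would: the job done as asked, in the order asked, and still so for the second after the job is handed in, with the robot touching nothing.
It also fails if it takes over 67 s, if anything falls off the work surface, if the arm or the gripper's body presses on something with over 40 N, if the wrist force passes 120 N, or if a joint passes its speed limit or range.

## Working session

There is one attempt and no reset: what is moved stays moved. The work goes in short steps, Python scripts to look and compute and a tool call to move; the robot and the scene stay as the last step left them, time stands still between calls to the robot, and variables do not carry over. Pictures are saved under pics/ and viewed, at most 10 in all, crops included, and the job is handed in when it is done.

Besides the shell and the picture viewer there is one more tool, called after ">>>" in YAML: its name, and indented under it one key for each argument. drive_tool: Moves the arm, as the interface text tells. Its arguments: {"type":"object","properties":{"increments":{"type":"array","items":{"type":"array","items":{"type":"number"}}},"fingers":{"type":"number"},"grip_force":{"type":"number"}},"required":["increments"]}

```bash
mkdir -p pics; ls; python3 - <<'E'
from bench import *
import cv2
s=observe();print({k:s[k] for k in('time_s','position','tool_rot','grip_width','force')})
for n in('top','side'):
    cv2.imwrite(f'pics/{n}0.png',get_image(n));print(n,camera_info(n))
E
```

```text
pics
{'time_s': 0.0, 'position': array([ 195.86883833, -539.99506031,  249.29205261]), 'tool_rot': array([-3.09229958e+00, -5.43221467e-01, -9.36476020e-05]), 'grip_width': 85.39182967284567, 'force': array([-0.02792346, -0.0235061 , -0.33148281])}
top {'fx': 442.7875269510522, 'fy': 442.7875269510522, 'cx': 273.67439800664556, 'cy': 210.26835178471757, 'distortion': array([-0.14166468,  0.        ,  0.        ,  0.        ,  0.        ]), 'R': array([[-0.00831626, -0.999961  ,  0.00297318],
       [-0.99030159,  0.00782349, -0.13871393],
       [ 0.13868526, -0.00409792, -0.99032803]]), 't': array([   1.58852387,  532.36217624, 1054.16319062])}
side {'fx': 452.5014000275456, 'fy': 452.5014000275456, 'cx': 289.4541526678523, 'cy': 211.96970135489443, 'distortion': array([-0.094049,  0.      ,  0.      ,  0.      ,  0.      ]), 'R': array([[-0.85889914, -0.51213096, -0.00376163],
       [-0.3931505 ,  0.66402749, -0.63600328],
       [ 0.3282148 , -0.54478378, -0.77167718]]), 't': array([473.06063411, 288.3591457 , 912.91026794])}
```

View pics/top0.png

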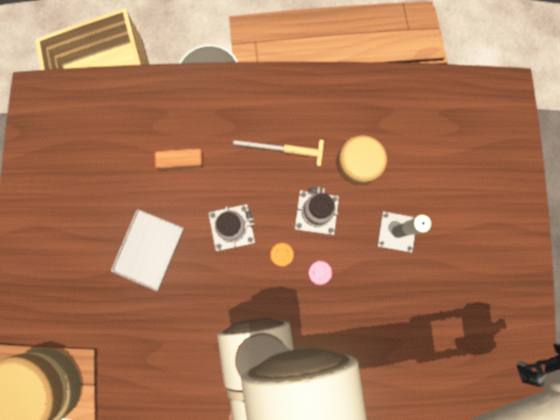

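View pics/side0.png

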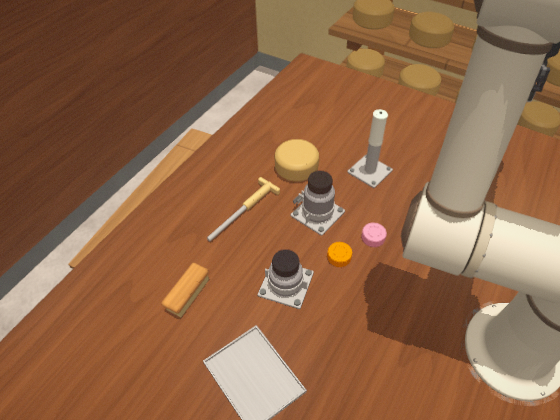

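The top view shows the tall pot's cap at about (320,208), the short pot at (230,225), the tray at (148,250), the holder plate at (398,232) and the probe top at (423,223). In the side view the tall cap is at (319,183), the probe top at (380,114) and the short pot at (286,264).

```bash
cat > h.py <<'E'
from bench import *
import cv2, numpy as np
from scipy.spatial.transform import Rotation as Rot
def ray(n,p):
    c=camera_info(n);K=np.array([[c['fx'],0,c['cx']],[0,c['fy'],c['cy']],[0,0,1]])
    q=cv2.undistortPoints(np.array([[p]],float),K,np.array(c['distortion']))[0,0]
    R=np.array(c['R']);return -R.T@c['t'],R.T@[q[0],q[1],1]
def onz(n,p,z):
    o,d=ray(n,p);return o+d*(z-o[2])/d[2]
def tri(a,b):
    (o,d),(p,e)=ray('top',a),ray('side',b)
    s=np.linalg.lstsq(np.c_[d,-e],p-o,rcond=None)[0]
    A,B=o+d*s[0],p+e*s[1];return (A+B)/2,np.linalg.norm(A-B)
def proj(n,X):
    c=camera_info(n);K=np.array([[c['fx'],0,c['cx']],[0,c['fy'],c['cy']],[0,0,1]])
    return cv2.projectPoints(np.array([X],float),cv2.Rodrigues(np.array(c['R']))[0],np.array(c['t']),K,np.array(c['distortion']))[0][0,0]
def blob(im,win,f):
    x0,x1,y0,y1=win;m=f(im[y0:y1,x0:x1].astype(int)).astype(np.uint8)
    n,l,st,ce=cv2.connectedComponentsWithStats(m);i=1+np.argmax(st[1:,4])
    cn=cv2.findContours((l==i).astype(np.uint8),0,2)[0][0]+[x0,y0]
    h=cv2.convexHull(cn.astype(np.int32));M=cv2.moments(h)
    return np.array([M['m10']/M['m00'],M['m01']/M['m00']]),h,st[i,4]
def tool(X):
    s=observe();return Rot.from_rotvec(s['tool_rot']).inv().apply(np.array(X)-s['position'])
E
python3 - <<'E'
from h import *
T=cv2.imread('pics/top0.png');S=cv2.imread('pics/side0.png')
dark=lambda i:i.max(2)<62
for nm,wt,ws in(('tall',(300,342,185,230),(300,340,168,200)),('short',(212,250,205,245),(265,305,245,280))):
    a,h,n=blob(T,wt,dark);b,g,m=blob(S,ws,dark)
    print(nm,a,n,cv2.boundingRect(h),b,m,cv2.boundingRect(g),tri(a,b))
white=lambda i:i.min(2)>185
a,h,n=blob(T,(405,440,205,240),white);b,g,m=blob(S,(365,395,105,150),white)
print('probe',a,n,cv2.boundingRect(h),b,m,cv2.boundingRect(g),tri(a,b))
grey=lambda i:(i.min(2)>105)&(i.max(2)-i.min(2)<45)
for nm,wt,z in(('tray',(100,195,200,300),12),('holderplate',(370,425,200,260),6),('tallplate',(285,350,180,245),6)):
    a,h,n=blob(T,wt,grey);r=cv2.minAreaRect(h)
    P=[onz('top',p,z)[:2].round(1) for p in cv2.boxPoints(r)];print(nm,a,n,P,np.mean(P,0))
a,h,n=blob(S,(195,315,315,419),grey);print('tray side',[onz('side',p,12)[:2].round(1) for p in cv2.boxPoints(cv2.minAreaRect(h))])
def crop(I,x0,x1,y0,y1):return cv2.resize(I[y0:y1,x0:x1],(390,400),interpolation=cv2.INTER_CUBIC)
cv2.imwrite('pics/c1.png',np.hstack([crop(T,290,355,175,242),crop(S,290,355,165,232)]))
E
```

```text
Traceback (most recent call last):
  File "h.py", line 19, in blob
    n,l,st,ce=cv2.connectedComponentsWithStats(m);i=1+np.argmax(st[1:,4])
                                                      ~~~~~~~~~^^^^^^^^^^
ValueError: attempt to get argmax of an empty sequence
```

```bash
python3 - <<'E'
from h import *
T=cv2.imread('pics/top0.png');S=cv2.imread('pics/side0.png')
print(T[208,300:342:2].tolist());print(S[165:225:3,319].tolist());print(T[223,408:440:2].tolist());print(T[228,130:180:6].tolist(),T[208,300:306].tolist())
E
```

```text
[[197, 217, 230], [161, 178, 193], [98, 107, 122], [132, 142, 159], [114, 122, 136], [56, 66, 81], [59, 66, 81], [64, 68, 86], [59, 66, 82], [62, 66, 83], [62, 67, 85], [62, 69, 84], [62, 70, 84], [63, 70, 86], [60, 66, 82], [61, 68, 82], [63, 68, 83], [118, 130, 144], [193, 215, 230], [82, 109, 161], [66, 94, 156]]
[[57, 101, 166], [58, 100, 161], [52, 60, 72], [53, 61, 76], [49, 57, 70], [50, 54, 73], [51, 52, 68], [48, 56, 68], [36, 39, 56], [33, 43, 58], [101, 107, 118], [143, 150, 162], [147, 153, 162], [79, 84, 93], [83, 90, 99], [82, 86, 98], [83, 86, 98], [121, 132, 143], [103, 111, 120], [94, 101, 112]]
[[108, 125, 135], [108, 124, 134], [105, 125, 133], [200, 231, 231], [251, 255, 254], [252, 254, 254], [252, 255, 254], [167, 184, 179], [185, 207, 198], [251, 255, 254], [252, 255, 254], [210, 239, 243], [78, 110, 172], [65, 99, 164], [65, 97, 167], [66, 100, 166]]
[[164, 182, 198], [220, 233, 242], [222, 236, 245], [221, 235, 244], [223, 236, 244], [223, 236, 244], [225, 238, 245], [224, 236, 244], [215, 229, 239]] [[197, 217, 230], [186, 205, 221], [161, 178, 193], [122, 134, 152], [98, 107, 122], [116, 126, 139]]
```

```bash
cat > m.py <<'E'
from h import *
T=cv2.imread('pics/top0.png');S=cv2.imread('pics/side0.png')
dark=lambda i:(i.max(2)<92)&(i.max(2)-i.min(2)<35)
dks=lambda i:(i.max(2)<84)&(i.max(2)-i.min(2)<35)
for nm,wt,ws in(('tall',(300,342,185,230),(300,340,168,199)),('short',(212,250,205,245),(265,305,245,280))):
    a,h,n=blob(T,wt,dark);b,g,m=blob(S,ws,dks)
    print(nm,a,n,cv2.boundingRect(h),b,m,cv2.boundingRect(g),tri(a,b))
white=lambda i:i.min(2)>150
a,h,n=blob(T,(408,440,205,240),white);b,g,m=blob(S,(365,395,105,150),white)
print('probe',a,n,cv2.boundingRect(h),b,m,cv2.boundingRect(g),tri(a,b),onz('top',a,203))
grey=lambda i:(i.min(2)>105)&(i.max(2)-i.min(2)<45)
for nm,wt,z in(('tray',(100,195,200,300),12),('holderplate',(370,425,200,260),6),('tallplate',(285,350,180,245),6)):
    a,h,n=blob(T,wt,grey);r=cv2.minAreaRect(h)
    P=[onz('top',p,z)[:2].round(1) for p in cv2.boxPoints(r)];print(nm,a,n,P,np.mean(P,0))
a,h,n=blob(S,(195,315,315,419),grey);print('tray side',[onz('side',p,12)[:2].round(1) for p in cv2.boxPoints(cv2.minAreaRect(h))])
def crop(I,x0,x1,y0,y1):return cv2.resize(I[y0:y1,x0:x1],(390,400),interpolation=cv2.INTER_CUBIC)
cv2.imwrite('pics/c1.png',np.hstack([crop(T,290,355,175,242),crop(S,290,355,165,232)]))
E
python3 m.py
```

```text
tall [320.97813531 205.69513201] 426 (310, 194, 23, 24) [319.51791908 182.25086705] 458 (308, 171, 24, 23) (array([ 532.3046408 , -110.19474192,  117.944138  ]), np.float64(3.263106151632514))
short [227.94254446 223.63246694] 386 (217, 213, 23, 22) [285.13105663 263.18155283] 599 (272, 250, 27, 27) (array([496.18236338, 105.53714096,  86.76955451]), np.float64(3.3180360539848546))
probe [421.98814815 223.12074074] 244 (414, 215, 17, 18) [380.02611367 114.01075269] 115 (373, 109, 15, 11) (array([ 480.92335689, -316.30468704,  199.38465793]), np.float64(2.781253857835715)) [ 479.20334256 -315.4507621   203.        ]
tray [147.13256318 249.60389892] 3436 [array([382.7, 412.6]), array([544.4, 348.6]), array([493.2, 224.3]), array([334.3, 288.7])] [438.65 318.55]
holderplate [400.34785055 230.65304974] 1229 [array([ 443.1, -262.7]), array([ 539.1, -282.2]), array([ 519.8, -396.8]), array([ 423.4, -375.8])] [ 481.35  -329.375]
tallplate [316.36676764 212.40626052] 948 [array([489.6, -54.6]), array([587.4, -70. ]), array([ 572.4, -169.1]), array([ 474.6, -152.4])] [ 531.    -111.525]
tray side [array([547.2, 351.1]), array([497.2, 219. ]), array([335.2, 294.6]), array([388.4, 411.8])]
```

View pics/c1.png

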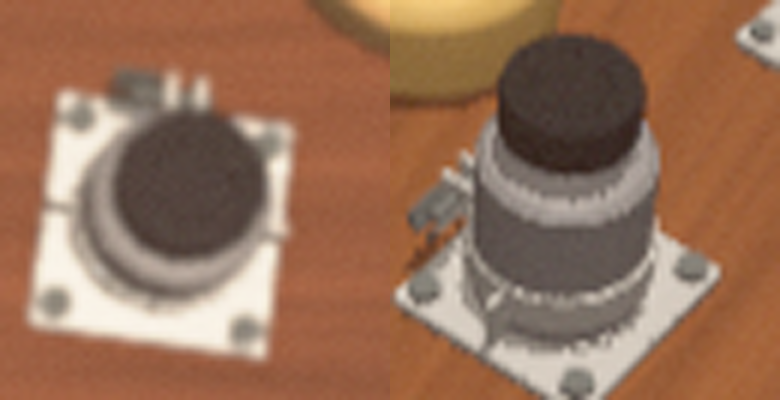

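The crop shows the tall pot with its cap centred on the square plate. The cap sits at about (531,-111), which agrees with the plate centre. The probe is at (480,-315.5) and the tray at (440,319).

```bash
python3 - <<'E'
from h import *
s=observe();R=Rot.from_rotvec(s['tool_rot']).as_matrix();print(R.round(4))
print(tool([531.5,-111,215]))
E
```

```text
[[ 9.401e-01  3.409e-01 -3.000e-04]
 [ 3.409e-01 -9.401e-01  1.800e-03]
 [ 4.000e-04 -1.700e-03 -1.000e+00]]
[ 461.74848233 -288.88485063   35.04136339]
```

>>> drive_tool:
  increments:
    - [0.03,-0.02,0,0,0,0]
    - [0.065,-0.04,0,0,0,0]
    - [0.1,-0.06,0,0,0,0]
    - [0.13,-0.08,0,0,0,0]
    - [0.154,-0.096,0,0,0,0]
  fingers: 0.085
  grip_force: 100

```text
time_s: 0.52
position: [309.1, -395.4, 249.8]
tool_rot: [-3.093, -0.545, -0.0]
force: [0.3, 0.4, -0.4]
grip_width: 85.1
grip_force: 0.0
```

>>> drive_tool:
  increments:
    - [0.03,-0.02,0,0,0,0]
    - [0.062,-0.04,0,0,0,0]
    - [0.095,-0.06,0,0,0,0]
    - [0.125,-0.08,0,0,0,0]
    - [0.154,-0.096,0,0,0,0]

```text
time_s: 0.93
position: [420.7, -252.8, 250.0]
tool_rot: [-3.093, -0.544, 0.0]
force: [-0.2, -0.9, 0.3]
grip_width: 84.8
grip_force: 0.0
```

>>> drive_tool:
  increments:
    - [0.03,-0.02,0,0,0,0]
    - [0.062,-0.04,0.01,0,0,0]
    - [0.095,-0.06,0.02,0,0,0]
    - [0.125,-0.08,0.03,0,0,0]
    - [0.154,-0.097,0.034,0,0,0]

```text
time_s: 1.35
position: [531.7, -108.8, 214.3]
tool_rot: [-3.092, -0.544, 0.004]
force: [0.2, -0.9, -0.2]
grip_width: 85.1
grip_force: 0.0
```

>>> drive_tool:
  increments:
    - [0,0,0,0,0,0]
    - [0,0,0,0,0,0]

```text
time_s: 1.52
position: [531.8, -109.9, 215.3]
tool_rot: [-3.092, -0.548, 0.003]
force: [-1.1, -0.3, -0.2]
grip_width: 84.8
grip_force: 0.0
```

```bash
python3 - <<'E'
from h import *
for n in('top','side'):cv2.imwrite(f'pics/{n}1.png',get_image(n))
s=observe();print(s['time_s'],s['position'],s['joint_pos'].round(3),s['force'],s['grip_width'])
print(tool([531.5,-111,118]))
T=cv2.imread('pics/top1.png');S=cv2.imread('pics/side1.png')
f=lambda I,x,y:cv2.resize(I[y:y+150,x:x+110],(396,540),interpolation=cv2.INTER_CUBIC)
cv2.imwrite('pics/c2.png',np.hstack([f(T,265,120),f(S,265,90)]))
E
```

```text
1.6167 [ 531.40424076 -111.79648092  216.1208504 ] [-4.300e-01  1.050e-01  1.725e+00 -1.000e-03  1.312e+00  7.930e-01] [ 0.07713036 -0.34033444 -0.30874927] 84.86195485153634
[ 0.43277167 -0.71287496 98.12058577]
```

View pics/c2.png

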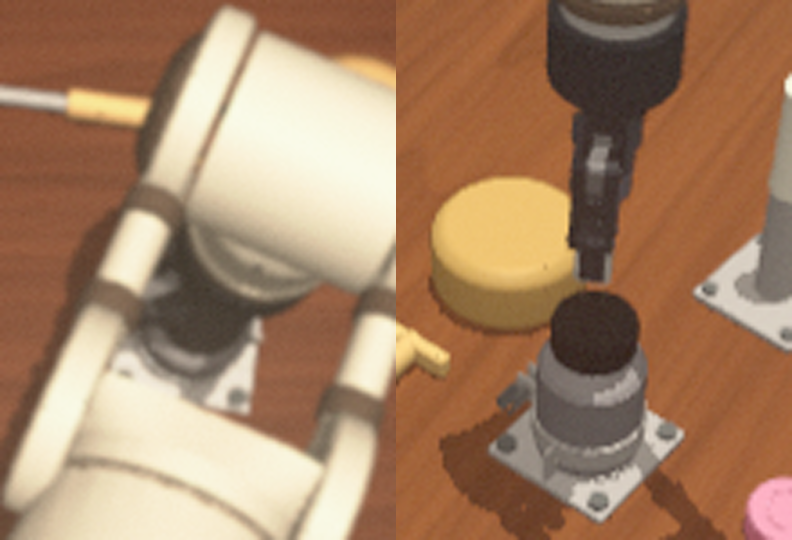

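The crop shows the jaws hanging centred over the tall cap, edge-on in the side view at crop pixel (595,260), and nothing is touching. I'll descend and grip.

>>> drive_tool:
  increments:
    - [0,0,0.02,0,0,0]
    - [0,0,0.045,0,0,0]
    - [0,0,0.07,0,0,0]
    - [0,0,0.088,0,0,0]
    - [0,0,0.097,0,0,0]

```text
time_s: 2.03
position: [529.6, -112.1, 116.8]
tool_rot: [-3.093, -0.54, 0.005]
force: [0.3, 0.7, -0.9]
grip_width: 84.9
grip_force: 0.0
```

>>> drive_tool:
  increments:
    - [0,0,0,0,0,0]
    - [0,0,0,0,0,0]
    - [0,0,0,0,0,0]
    - [0,0,0,0,0,0]
    - [0,0,0,0,0,0]
  fingers: 0.04
  grip_force: 100

```text
time_s: 2.45
position: [532.4, -111.1, 121.7]
tool_rot: [-3.094, -0.543, -0.003]
force: [-4.0, 4.2, 4.8]
grip_width: 54.0
grip_force: 105.0
```

>>> drive_tool:
  increments:
    - [0,0,0,0,0,0]
    - [0,0,0,0,0,0]
    - [0,0,0,0,0,0]
    - [0,0,0,0,0,0]

```text
time_s: 2.78
position: [532.4, -111.1, 121.7]
tool_rot: [-3.094, -0.543, -0.003]
force: [-3.1, 4.0, 5.3]
grip_width: 53.9
grip_force: 105.0
```

>>> drive_tool:
  increments:
    - [0,0,0,0,0,-0.125]
    - [0,0,0,0,0,-0.25]
    - [0,0,0,0,0,-0.35]
  grip_force: 110

```text
time_s: 3.03
position: [531.7, -109.0, 121.7]
tool_rot: [-2.945, -1.078, -0.002]
force: [-7.2, 13.3, 8.6]
grip_width: 53.4
grip_force: 115.0
```

```bash
python3 - <<'E'
from h import *
s=observe();print(s['position'],s['tool_rot'],s['force'],s['moment'],s['grip_width'],s['joint_pos'].round(3))
E
```

```text
[ 531.73852688 -108.98217091  121.6772629 ] [-2.94513869e+00 -1.07833809e+00 -2.16445830e-03] [-7.19756542 13.30230035  8.59861035] [ 2.31768839  1.40261797 -0.26637921] 53.403739079725455 [-0.427  0.214  1.802  0.005  1.128  0.439]
```

>>> drive_tool:
  increments:
    - [0,-0.001,-0.001,0,0,-0.12]
    - [0,-0.0015,-0.0015,0,0,-0.24]
    - [0,-0.0015,-0.0015,0,0,-0.36]
    - [0,-0.0015,-0.0015,0,0,-0.48]
    - [0,-0.0015,-0.0015,0,0,-0.6]

```text
time_s: 3.45
position: [531.9, -111.0, 122.8]
tool_rot: [2.495, 1.904, 0.002]
force: [0.3, 0.3, -0.6]
grip_width: 53.6
grip_force: 116.3
```

```bash
python3 - <<'E'
from h import *
s=observe();print(s['position'],s['tool_rot'],s['force'],s['moment'],s['grip_width'],s['joint_pos'].round(3))
print(Rot.from_rotvec(s['tool_rot']).inv().apply(s['force']),2*np.arctan2(s['tool_rot'][1],s['tool_rot'][0]))
E
```

```text
[ 531.94247988 -110.97374836  122.84421885] [2.49498711e+00 1.90378940e+00 2.43298790e-03] [ 0.33039855  0.338967   -0.57201723] [-0.02644457  0.02797597  0.01623359] 53.55527646635246 [-0.428  0.211  1.804 -0.     1.123 -0.161]
[0.41458664 0.22717267 0.57251728] 1.3035965288327955
```

>>> drive_tool:
  increments:
    - [0,0,0,0,0,-0.12]
    - [0,0,0,0,0,-0.24]
    - [0,0,0,0,0,-0.36]
    - [0,0,0,0,0,-0.48]
    - [0,0,0,0,0,-0.6]

```text
time_s: 3.87
position: [532.0, -111.0, 122.9]
tool_rot: [1.821, 2.556, 0.001]
force: [-0.1, 0.5, -1.2]
grip_width: 53.7
grip_force: 116.3
```

>>> drive_tool:
  increments:
    - [0,0,0,0,0,-0.12]
    - [0,0,0,0,0,-0.24]
    - [0,0,0,0,0,-0.36]
    - [0,0,0,0,0,-0.48]
    - [0,0,0,0,0,-0.54]

```text
time_s: 4.28
position: [532.0, -111.0, 122.8]
tool_rot: [1.074, 2.949, -0.0]
force: [-0.3, 0.2, -0.6]
grip_width: 53.8
grip_force: 116.3
```

```bash
python3 - <<'E'
from h import *
s=observe();print(s['position'],s['force'],s['moment'],s['grip_width'],s['joint_pos'].round(3))
print(2*np.arctan2(s['tool_rot'][1],s['tool_rot'][0])%6.2832-.347)
T=get_image('top');S=get_image('side')
f=lambda I,x,y:cv2.resize(I[y:y+150,x:x+110],(396,540),interpolation=cv2.INTER_CUBIC)
cv2.imwrite('pics/c3.png',f(S,265,90))
E
```

```text
[ 531.96260171 -110.96227605  122.84703178] [-0.25116945  0.23314445 -0.57316664] [0.00080753 0.03659624 0.04173443] 53.7970449525405 [-0.428  0.211  1.804 -0.     1.124 -1.3  ]
2.0961094314234208
```

View pics/c3.png

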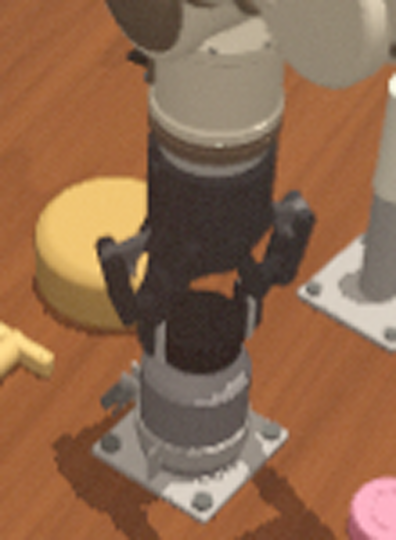

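The cap is gripped squarely and has turned 120° with almost no reaction. I'll test-lift it.

>>> drive_tool:
  increments:
    - [0,0,-0.002,0,0,0]
    - [0,0,-0.004,0,0,0]
    - [0,0,-0.006,0,0,0]
    - [0,0,-0.008,0,0,0]

```text
time_s: 4.72
position: [531.1, -110.6, 129.4]
tool_rot: [1.084, 2.948, -0.001]
force: [0.9, -1.8, -1.8]
grip_width: 53.4
grip_force: 116.3
```

>>> drive_tool:
  increments:
    - [0,0,-0.02,0,0,0]
    - [0,0,-0.05,0,0,0]
    - [0,0,-0.07,0,0,0.12]
    - [0,0,-0.078,0,0,0.24]
    - [0,0,-0.08,0,0,0.36]

```text
time_s: 5.13
position: [532.2, -110.7, 212.0]
tool_rot: [1.599, 2.698, 0.001]
force: [-0.0, 0.2, -1.0]
grip_width: 53.4
grip_force: 120.2
```

>>> drive_tool:
  increments:
    - [0.025,0.008,0,0,0,0.06]
    - [0.055,0.0175,0,0,0,0.12]
    - [0.083,0.0265,0,0,0,0.18]
    - [0.111,0.035,0,0,0,0.24]
    - [0.139,0.044,0,0,0,0.3]

```text
time_s: 5.55
position: [501.2, 33.9, 209.1]
tool_rot: [-1.985, -2.435, -0.0]
force: [0.7, -0.0, -1.1]
grip_width: 53.6
grip_force: 120.2
```

>>> drive_tool:
  increments:
    - [0.029,0,0,0,0,0.06]
    - [0.058,0,0,0,0,0.12]
    - [0.087,0,0,0,0,0.18]
    - [0.117,0,0,0,0,0.24]
    - [0.146,0.001,0,0,0,0.3]

```text
time_s: 5.97
position: [472.1, 177.2, 209.2]
tool_rot: [-2.326, -2.112, -0.001]
force: [0.3, 0.3, -1.4]
grip_width: 53.7
grip_force: 120.2
```

>>> drive_tool:
  increments:
    - [0.029,-0.009,0,0,0,0.06]
    - [0.058,-0.018,0,0,0,0.12]
    - [0.087,-0.027,0,0,0,0.18]
    - [0.117,-0.035,0,0,0,0.24]
    - [0.14,-0.042,0,0,0,0.3]

```text
time_s: 6.38
position: [443.1, 321.2, 209.1]
tool_rot: [-2.614, -1.741, -0.001]
force: [0.3, -0.2, -1.3]
grip_width: 53.9
grip_force: 120.2
```

>>> drive_tool:
  increments:
    - [0,0,0,0,0,0]
    - [0,0,0,0,0,0]

```text
time_s: 6.55
position: [443.4, 319.9, 208.9]
tool_rot: [2.61, 1.749, -0.001]
force: [-0.1, 0.2, -0.7]
grip_width: 53.6
grip_force: 120.2
```

```bash
python3 - <<'E'
from h import *
s=observe();print(s['position'],s['force'],s['tool_rot'],s['grip_width'],s['joint_pos'].round(3),tool([440,319,20]))
T=get_image('top');S=get_image('side')
cv2.imwrite('pics/top4.png',T);cv2.imwrite('pics/side4.png',S)
cv2.imwrite('pics/c4.png',np.hstack([cv2.resize(T[100:300,80:280],(395,395)),cv2.resize(S[220:420,180:380],(395,395))]))
E
```

```text
[443.43535015 319.85808005 208.88297154] [-0.118808    0.20873624 -0.69975187] [ 2.60995597e+00  1.74850323e+00 -5.06251164e-04] 53.64451972740788 [ 0.404  0.121  1.722 -0.     1.299  0.794] [ -2.04205229  -2.82845167 188.8839452 ]
```

View pics/c4.png

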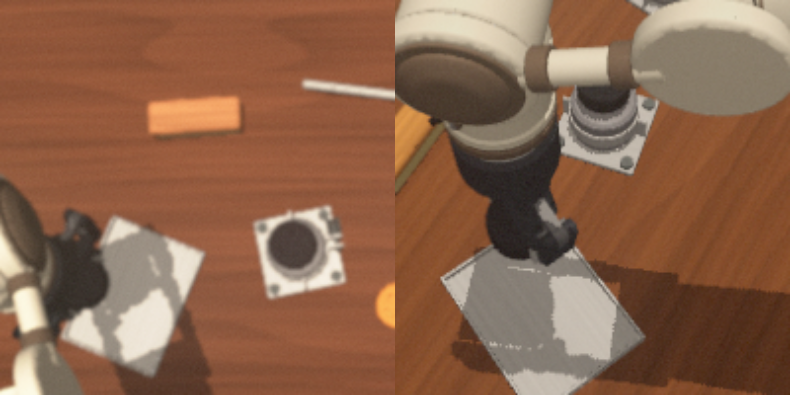

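The cap is held above the tray, between the jaws at about (525,235) in the side crop. I'll lower it, slowly at the end.

>>> drive_tool:
  increments:
    - [0,0,0.03,0,0,0]
    - [-0.001,-0.001,0.07,0,0,0]
    - [-0.002,-0.002,0.11,0,0,0]
    - [-0.002,-0.003,0.145,0,0,0]
    - [-0.002,-0.003,0.172,0,0,0]

```text
time_s: 7.07
position: [439.1, 316.3, 33.8]
tool_rot: [-2.613, -1.743, 0.006]
force: [0.1, 0.2, -1.5]
grip_width: 53.3
grip_force: 120.2
```

>>> drive_tool:
  increments:
    - [0,0,0.004,0,0,0]
    - [0,0,0.007,0,0,0]
    - [0,0,0.01,0,0,0]
    - [0,0,0.012,0,0,0]
    - [0,0,0.013,0,0,0]

```text
time_s: 7.48
position: [442.0, 318.8, 25.7]
tool_rot: [2.612, 1.744, 0.006]
force: [-0.3, -0.4, -0.6]
grip_width: 53.9
grip_force: 120.2
```

>>> drive_tool:
  increments:
    - [0,0,0.001,0,0,0]
    - [0,0,0.002,0,0,0]
    - [0,0,0.002,0,0,0]
    - [0,0,0.002,0,0,0]

```text
time_s: 7.82
position: [440.6, 318.4, 22.1]
tool_rot: [2.612, 1.745, 0.001]
force: [0.6, -1.5, -0.8]
grip_width: 53.5
grip_force: 120.2
```

>>> drive_tool:
  increments:
    - [0,0,0.001,0,0,0]
    - [0,0,0.001,0,0,0]
    - [0,0,0.001,0,0,0]

```text
time_s: 8.07
position: [440.3, 318.3, 20.7]
tool_rot: [-2.612, -1.745, 0.0]
force: [0.1, 0.0, -1.0]
grip_width: 53.7
grip_force: 120.2
```

>>> drive_tool:
  increments:
    - [0,0,0.001,0,0,0]
    - [0,0,0.001,0,0,0]
    - [0,0,0.001,0,0,0]

```text
time_s: 8.32
position: [440.6, 318.4, 20.0]
tool_rot: [-2.612, -1.745, -0.0]
force: [-1.2, -0.1, 2.7]
grip_width: 53.8
grip_force: 120.4
```

>>> drive_tool:
  increments:
    - [0,0,0.001,0,0,0]
    - [0,0,0.001,0,0,0]
    - [0,0,0.001,0,0,0]

```text
time_s: 8.57
position: [440.6, 318.5, 19.9]
tool_rot: [-2.612, -1.745, 0.0]
force: [-3.6, -2.4, 9.5]
grip_width: 53.5
grip_force: 121.4
```

The cap is seated. I'll release it, rise and check.

>>> drive_tool:
  increments:
    - [0,0,0,0,0,0]
    - [0,0,0,0,0,0]
    - [0,0,0,0,0,0]
    - [0,0,0,0,0,0]
    - [0,0,0,0,0,0]
  fingers: 0.08

```text
time_s: 8.98
position: [440.3, 318.2, 18.6]
tool_rot: [-2.612, -1.745, 0.0]
force: [0.8, 0.0, -0.5]
grip_width: 79.7
grip_force: 0.0
```

>>> drive_tool:
  increments:
    - [0,0,-0.015,0,0,0]
    - [0,0,-0.05,0,0,0]
    - [0,0,-0.09,0,0,0]
    - [0,0,-0.13,0,0,0]
    - [0,0,-0.17,0,0,0]

```text
time_s: 9.4
position: [439.9, 318.1, 190.3]
tool_rot: [-2.612, -1.745, 0.001]
force: [0.7, 0.8, -0.6]
grip_width: 79.6
grip_force: 0.0
```

>>> drive_tool:
  increments:
    - [0,0,-0.04,0,0,0]
    - [0,0,-0.07,0,0,0]
    - [0,0,-0.08,0,0,0]

```text
time_s: 9.65
position: [442.6, 319.3, 275.1]
tool_rot: [2.611, 1.744, 0.015]
force: [-0.1, 0.0, 1.0]
grip_width: 79.6
grip_force: 0.0
```

```bash
python3 - <<'E'
from h import *
s=observe();print(s['time_s'],s['position'],s['force'],s['tool_rot'],s['grip_width'],tool([480,-315.5,268]))
E
```

```text
9.65 [442.57146693 319.30684494 275.08840852] [-0.07436652  0.01628298  1.02521566] [2.61076792 1.74418045 0.01516321] 79.60416198158025 [-572.16321404  277.55288424    4.95216694]
```

>>> drive_tool:
  increments:
    - [-0.025,0.012,0,0,0,0]
    - [-0.055,0.027,0,0,0,0]
    - [-0.085,0.041,0,0,0,0]
    - [-0.115,0.056,0,0,0,0]
    - [-0.145,0.07,0,0,0,0]

```text
time_s: 10.07
position: [448.9, 156.1, 267.7]
tool_rot: [-2.611, -1.745, 0.002]
force: [0.8, 0.2, -0.5]
grip_width: 80.1
grip_force: 0.0
```

>>> drive_tool:
  increments:
    - [-0.03,0.014,0,0,0,0]
    - [-0.06,0.028,0,0,0,0]
    - [-0.09,0.043,0,0,0,0]
    - [-0.12,0.058,0,0,0,0]
    - [-0.15,0.072,0,0,0,0]

```text
time_s: 10.48
position: [458.0, -10.1, 267.8]
tool_rot: [-2.612, -1.744, 0.001]
force: [1.1, -0.2, -1.0]
grip_width: 79.8
grip_force: 0.0
```

>>> drive_tool:
  increments:
    - [-0.03,0.014,0,0,0,0]
    - [-0.06,0.028,0,0,0,0]
    - [-0.09,0.043,0,0,0,0]
    - [-0.12,0.058,0,0,0,0]
    - [-0.15,0.072,0,0,0,0]

```text
time_s: 10.9
position: [467.1, -176.2, 267.6]
tool_rot: [-2.611, -1.744, 0.001]
force: [1.4, 0.7, -0.7]
grip_width: 80.0
grip_force: 0.0
```

>>> drive_tool:
  increments:
    - [-0.03,0.015,0,0,0,0]
    - [-0.06,0.03,0,0,0,0]
    - [-0.09,0.045,0,0,0,0]
    - [-0.115,0.057,0,0,0,0]
    - [-0.127,0.064,0,0,0,0]

```text
time_s: 11.32
position: [477.3, -319.5, 267.2]
tool_rot: [-2.614, -1.741, 0.002]
force: [0.4, -0.1, 0.3]
grip_width: 80.2
grip_force: 0.0
```

>>> drive_tool:
  increments:
    - [0,0,0,0,0,0]
    - [0,0,0,0,0,0]

```text
time_s: 11.48
position: [477.7, -316.5, 267.4]
tool_rot: [-2.611, -1.742, 0.0]
force: [-0.1, -0.5, -1.1]
grip_width: 80.0
grip_force: 0.0
```

```bash
python3 - <<'E'
from h import *
s=observe();print(s['time_s'],s['position'],s['force'],s['tool_rot'],s['grip_width'],s['joint_pos'].round(3),tool([480,-315.5,165]))
T=get_image('top');S=get_image('side')
cv2.imwrite('pics/top5.png',T);cv2.imwrite('pics/side5.png',S)
cv2.imwrite('pics/c5.png',np.hstack([cv2.resize(T[170:310,90:230],(395,395)),cv2.resize(S[30:230,290:490],(395,395))]))
E
```

```text
11.4833 [ 477.70254653 -316.53791408  267.44961616] [-0.08424346 -0.53129509 -1.10596883] [-2.61134544e+00 -1.74208038e+00  2.64416548e-04] 80.02713967568788 [-0.796  0.144  1.579  0.     1.421 -0.402] [  1.71345152   1.94442168 102.44785365]
```

View pics/c5.png

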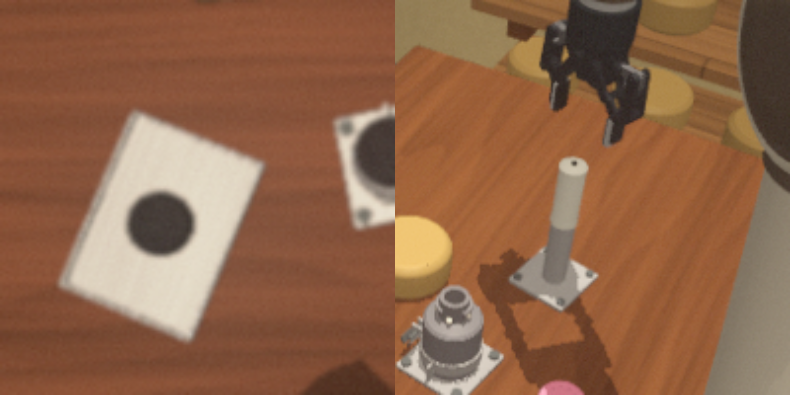

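The cap sits flat near the tray centre, at (160,222) in the left crop. The tall pot is open, and the jaws are above the probe. I'll descend, grip the probe, and measure the open mouth at the same time.

>>> drive_tool:
  increments:
    - [0.001,0.001,0.025,0,0,0]
    - [0.0015,0.002,0.05,0,0,0]
    - [0.0015,0.002,0.075,0,0,0]
    - [0.0015,0.002,0.095,0,0,0]
    - [0.0015,0.002,0.102,0,0,0]

```text
time_s: 12.0
position: [479.2, -313.0, 163.1]
tool_rot: [-2.606, -1.743, 0.002]
force: [0.1, 0.9, -0.4]
grip_width: 80.0
grip_force: 0.0
```

>>> drive_tool:
  increments:
    - [0,0,0,0,0,0]
    - [0,0,0,0,0,0]
    - [0,0,0,0,0,0]
    - [0,0,0,0,0,0]
    - [0,0,0,0,0,0]
  fingers: 0.02
  grip_force: 90

```text
time_s: 12.42
position: [481.3, -316.5, 169.1]
tool_rot: [2.61, 1.744, 0.001]
force: [-2.3, 1.8, 7.2]
grip_width: 34.5
grip_force: 88.6
```

>>> drive_tool:
  increments:
    - [0,0,0,0,0,0]
    - [0,0,0,0,0,0]
    - [0,0,0,0,0,0]
    - [0,0,0,0,0,0]

```text
time_s: 12.75
position: [481.2, -316.5, 169.1]
tool_rot: [2.61, 1.744, 0.001]
force: [-2.6, 2.2, 6.5]
grip_width: 34.1
grip_force: 88.6
```

```bash
python3 - <<'E'
from h import *
s=observe();print(s['time_s'],s['position'],s['force'],s['tool_rot'],s['grip_width'])
T=cv2.imread('pics/top5.png');S=cv2.imread('pics/side5.png')
print(proj('top',[531.5,-111,125]),proj('side',[531.5,-111,125]))
f=lambda I,x,y:cv2.resize(I[y:y+36,x:x+36],(396,396),interpolation=cv2.INTER_CUBIC)
p=proj('top',[531.5,-111,125]).astype(int)-18;q=proj('side',[531.5,-111,125]).astype(int)-18;print(p,q)
cv2.imwrite('pics/c6.png',np.hstack([f(T,*p),f(S,*q)]))
E
```

```text
12.75 [ 481.23895281 -316.53107197  169.06838635] [-2.62869801  2.19473122  6.51726464] [2.61024048e+00 1.74361679e+00 8.19394328e-04] 34.13711113559187
[321.43544125 204.90381724] [320.81485717 180.23243308]
[303 186] [302 162]
```

View pics/c6.png

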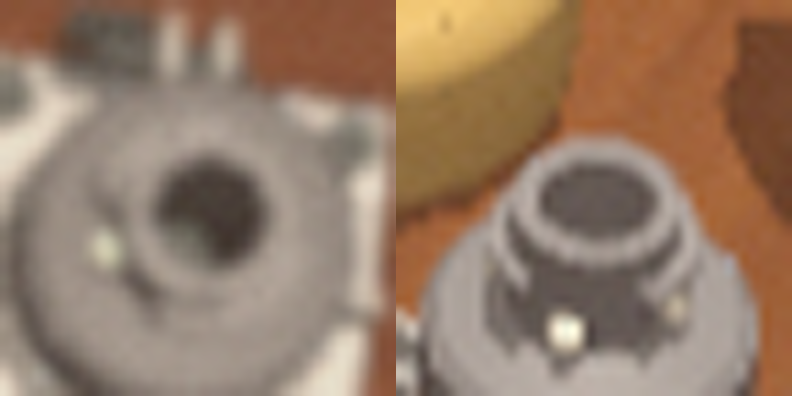

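The open mouth is centred at about (209,212) in the top crop and (600,197) in the side crop. Both are within about 1 px of the projected (531.5,-111,125). I'll lift the probe now.

>>> drive_tool:
  increments:
    - [0,0,-0.015,0,0,0]
    - [0,0,-0.045,0,0,0]
    - [0,0,-0.075,0,0,0]
    - [0,0,-0.105,0,0,0]
    - [0,0,-0.135,0,0,0]

```text
time_s: 13.17
position: [480.5, -315.8, 303.5]
tool_rot: [2.612, 1.745, 0.0]
force: [0.3, -0.2, -1.8]
grip_width: 34.5
grip_force: 91.3
```

>>> drive_tool:
  increments:
    - [0,0,-0.005,0,0,0]
    - [0,0,-0.005,0,0,0]

```text
time_s: 13.33
position: [481.6, -316.9, 309.9]
tool_rot: [2.607, 1.742, 0.002]
force: [-0.6, -0.3, -2.0]
grip_width: 34.3
grip_force: 91.5
```

```bash
python3 - <<'E'
from h import *
s=observe();print(s['time_s'],s['position'],s['force'],s['tool_rot'],s['grip_width'],tool([532,-111,309]))
E
```

```text
13.3333 [ 481.59832703 -316.90253597  309.86265232] [-0.55399049 -0.3281098  -2.01043796] [2.60726220e+00 1.74157416e+00 1.98126074e-03] 34.27357663570661 [ 2.09508971e+02 -3.22937557e+01  1.77042528e-01]
```

>>> drive_tool:
  increments:
    - [0.025,-0.004,0,0,0,0]
    - [0.06,-0.009,0,0,0,0]
    - [0.095,-0.014,0,0,0,0]
    - [0.13,-0.02,0,0,0,0]
    - [0.165,-0.025,0,0,0,0]

```text
time_s: 13.75
position: [519.8, -151.9, 304.0]
tool_rot: [-2.61, -1.742, 0.003]
force: [0.7, 0.3, -2.9]
grip_width: 34.4
grip_force: 91.4
```

>>> drive_tool:
  increments:
    - [0.025,-0.004,0,0,0,0]
    - [0.04,-0.006,0,0,0,0]
    - [0.044,-0.007,0,0,0,0]
    - [0.044,-0.007,0,0,0,0]
    - [0.044,-0.007,0,0,0,0]

```text
time_s: 14.17
position: [530.5, -111.1, 305.4]
tool_rot: [-2.612, -1.744, 0.003]
force: [0.7, 0.6, -1.6]
grip_width: 34.4
grip_force: 91.4
```

```bash
python3 - <<'E'
from h import *
s=observe();print(s['time_s'],s['position'],s['force'],s['tool_rot'],s['grip_width'],tool([532,-111,309]))
S=get_image('side');T=get_image('top');cv2.imwrite('pics/side7.png',S);cv2.imwrite('pics/top7.png',T)
print(proj('side',[532,-111,125]),proj('side',[532,-111,155]),proj('side',[532,-111,250]),proj('side',[532,-111,235]))
f=lambda I,x,y:cv2.resize(I[y:y+110,x:x+78],(390,550),interpolation=cv2.INTER_CUBIC)
cv2.imwrite('pics/c7.png',np.hstack([f(S,281,95),f(T,285,150)]))
E
```

```text
14.1667 [ 530.48358762 -111.14690973  305.44012077] [ 0.70078554  0.59273315 -1.60076643] [-2.61150044e+00 -1.74391110e+00  2.55762901e-03] 34.3752135820524 [ 0.7146036   1.33716892 -3.5630254 ]
[320.62542644 180.15277265] [321.26721767 171.0619547 ] [323.48104823 139.45663797] [323.11191953 144.75359183]
```

View pics/c7.png

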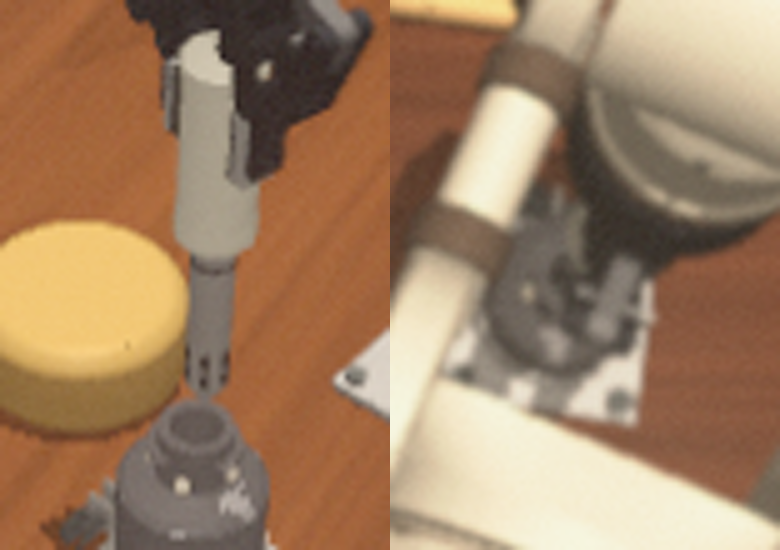

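In the side crop the tip is at (206,393) and the mouth at (195,424). That puts the probe about 2.5 mm too far to image right, so I'll shift by about (+2,+1) mm and start inserting.

>>> drive_tool:
  increments:
    - [0.0017,0.0015,0.003,0,0,0]
    - [0.0017,0.0015,0.01,0,0,0]
    - [0.0017,0.0015,0.018,0,0,0]
    - [0.0017,0.0015,0.022,0,0,0]
    - [0.0017,0.0015,0.025,0,0,0]

```text
time_s: 14.68
position: [532.5, -109.6, 280.3]
tool_rot: [-2.611, -1.744, 0.002]
force: [-0.8, 0.4, -0.9]
grip_width: 34.2
grip_force: 91.4
```

>>> drive_tool:
  increments:
    - [0,0,0.004,0,0,0]
    - [0,0,0.009,0,0,0]
    - [0,0,0.014,0,0,0]
    - [0,0,0.018,0,0,0]
    - [0,0,0.02,0,0,0]

```text
time_s: 15.1
position: [532.8, -109.5, 260.9]
tool_rot: [-2.612, -1.745, 0.001]
force: [0.7, 0.5, -1.6]
grip_width: 34.5
grip_force: 91.4
```

>>> drive_tool:
  increments:
    - [0,0,0.006,0,0,0]
    - [0,0,0.014,0,0,0]
    - [0,0,0.022,0,0,0]
    - [0,0,0.03,0,0,0]
    - [0,0,0.035,0,0,0]

```text
time_s: 15.52
position: [532.7, -109.5, 225.2]
tool_rot: [-2.612, -1.744, 0.001]
force: [0.2, -0.6, -1.4]
grip_width: 34.2
grip_force: 91.4
```

>>> drive_tool:
  increments:
    - [0,0,0,0,0,0]

```text
time_s: 15.6
position: [532.6, -109.5, 225.1]
tool_rot: [-2.611, -1.744, 0.002]
force: [-0.2, -0.3, -2.6]
grip_width: 34.5
grip_force: 91.5
```

>>> drive_tool:
  increments:
    - [0,0,0.004,0,0,0]
    - [0,0,0.008,0,0,0]
    - [0,0,0.012,0,0,0]
    - [0,0,0.016,0,0,0]
    - [0,0,0.02,0,0,0]

```text
time_s: 16.02
position: [534.5, -110.6, 209.9]
tool_rot: [2.609, 1.743, 0.003]
force: [-1.3, -0.2, 4.8]
grip_width: 34.5
grip_force: 92.4
```

>>> drive_tool:
  increments:
    - [0,0,0.001,0,0,0]
    - [0,0,0.002,0,0,0]
    - [0,0,0.003,0,0,0]
    - [0,0,0.003,0,0,0]

```text
time_s: 16.35
position: [534.0, -110.3, 205.1]
tool_rot: [2.61, 1.743, 0.002]
force: [-0.5, -2.6, 5.0]
grip_width: 34.4
grip_force: 91.8
```

>>> drive_tool:
  increments:
    - [0,0,0.001,0,0,0]
    - [0,0,0.002,0,0,0]
    - [0,0,0.003,0,0,0]
    - [0,0,0.003,0,0,0]

```text
time_s: 16.68
position: [534.0, -110.2, 202.1]
tool_rot: [2.61, 1.743, 0.002]
force: [-0.3, -1.3, 5.4]
grip_width: 34.2
grip_force: 92.0
```

>>> drive_tool:
  increments:
    - [0,0,0.001,0,0,0]
    - [0,0,0.002,0,0,0]
    - [0,0,0.003,0,0,0]
    - [0,0,0.003,0,0,0]

```text
time_s: 17.02
position: [534.0, -110.2, 199.1]
tool_rot: [2.61, 1.743, 0.002]
force: [0.6, -0.4, 4.6]
grip_width: 34.3
grip_force: 92.1
```

>>> drive_tool:
  increments:
    - [0,0,0.001,0,0,0]
    - [0,0,0.002,0,0,0]
    - [0,0,0.002,0,0,0]
    - [0,0,0.002,0,0,0]

```text
time_s: 17.35
position: [534.2, -110.3, 198.9]
tool_rot: [2.61, 1.743, 0.002]
force: [-2.5, -0.9, 14.6]
grip_width: 34.4
grip_force: 93.9
```

>>> drive_tool:
  increments:
    - [0,0,0.001,0,0,0]
    - [0,0,0.0015,0,0,0]
    - [0,0,0.0015,0,0,0]

```text
time_s: 17.6
position: [534.5, -110.3, 198.8]
tool_rot: [2.609, 1.743, 0.003]
force: [-4.7, 0.9, 21.5]
grip_width: 34.5
grip_force: 94.8
```

>>> drive_tool:
  increments:
    - [0,0,0,0,0,0]
    - [0,0,0,0,0,0]
    - [0,0,0,0,0,0]
    - [0,0,0,0,0,0]
    - [0,0,0,0,0,0]
  fingers: 0.08

```text
time_s: 18.02
position: [532.8, -109.4, 193.6]
tool_rot: [-2.611, -1.744, 0.001]
force: [-0.3, 0.3, -0.9]
grip_width: 80.2
grip_force: 0.0
```

>>> drive_tool:
  increments:
    - [0,0,-0.01,0,0,0]
    - [0,0,-0.03,0,0,0]
    - [0,0,-0.06,0,0,0]
    - [0,0,-0.09,0,0,0]
    - [0,0,-0.12,0,0,0]

```text
time_s: 18.43
position: [532.8, -109.5, 316.1]
tool_rot: [-2.612, -1.745, 0.0]
force: [0.6, -1.0, -1.2]
grip_width: 79.9
grip_force: 0.0
```

>>> drive_tool:
  increments:
    - [-0.03,0,0,0,0,0]
    - [-0.06,0,0,0,0,0]
    - [-0.1,0,0,0,0,0]
    - [-0.13,0,0,0,0,0]
    - [-0.14,0,0,0,0,0]

```text
time_s: 18.85
position: [478.0, -242.3, 315.0]
tool_rot: [2.614, 1.74, -0.002]
force: [-0.2, -0.2, -0.1]
grip_width: 80.3
grip_force: 0.0
```

```bash
python3 - <<'E'
from h import *
S=get_image('side');T=get_image('top');s=observe();print(s['time_s'],s['position'],s['force'])
f=lambda I,x,y:cv2.resize(I[y:y+110,x:x+78],(390,550),interpolation=cv2.INTER_CUBIC)
cv2.imwrite('pics/c8.png',np.hstack([f(S,281,105),cv2.resize(T[150:310,90:360],(390,231)).repeat(1,0) if 0 else cv2.copyMakeBorder(cv2.resize(T[150:310,90:360],(390,231)),0,319,0,0,0)]))
E
```

```text
18.95 [ 478.96084583 -240.27427132  314.77332251] [ 0.17017112 -0.55437048  0.85039753]
```

View pics/c8.png

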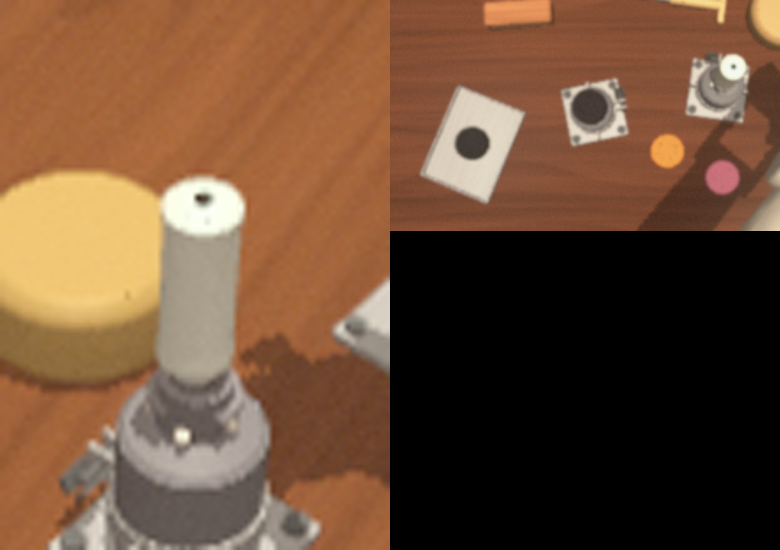

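The probe stands upright in the tall pot. Its top is at about px (321.6,145), against a predicted (323,145.4) for z=233 mm, so it has bottomed. The cap is flat in the tray and everything else is in place, so I'll hand in.

```bash
python3 -c "
from bench import *
print(finish_job())"
```

```text
the job is handed in; nothing more can be done
None
```

I turned the tall pot's cap 120° to free it and set it flat, open side down, in the tray. The probe is pushed past the seal to the bottom of the open pot and released. I handed the job in at about 19 s, with nothing else touched.

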